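Index the steering mirror by one hole

TASK

The swing arm of the steering mirror is locked in the middle hole of its index plate by a spring pin with an orange pull ring. Hook a fingertip under the ring, without pinching it, lift the pin out of its hole, swing the arm to the neighbouring hole on the side of the green marker, and let the pin drop fully into that hole. Then take the fingers away, leaving the loose things nearby where they are.

Things in the scene. Friction and masses are not known exactly. Their poses are not given: they have to be found in the camera images.
- index_plate_base: fixed dark steel base, 230 x 180 x 6 mm, on the table; origin on its underside exactly below the arm's pivot; x axis points away from the robot's side, z up; the arm in the middle hole points along -x. On it an aluminium index plate (top 18 mm above the table) with five 10 mm holes 20 degrees (0.349 rad) apart, 120 mm from the pivot, the middle one at -x.
- pivot_axis (a point): the pivot axis (vertical) of the swing arm, at 30 mm height. The steering mirror, 48 mm wide, top 121 mm above the table, stands over the pivot and turns with the arm
- swing_arm (a joint): turn of the grey swing arm about the pivot, rad, positive counter-clockwise seen from above; 0 in the middle hole (as it starts, with about 0.015 of play), about +0.349 and -0.349 in the neighbouring holes; stops at 0.78 either way. A light friction (0.5 N at the pin) keeps it where it is left; top of the arm 33 mm above the table
- pointer_tip (a point): point 5 mm past the end of the arm's white pointer, 160 mm from the pivot, beyond the pin, 28 mm above the table
- index_pin (a joint): lift of the spring pin, m: 0 fully in its hole, above about 0.010 clear of the plate, 0.020 at its upper stop. Let go between holes it rides on the plate at about 0.010. The spring pushes it down with 4 N (seated) to 7 N (at the stop), weight included. Pin 7 mm thick, round tip, 120 mm from the pivot
- ring_bar (a point): middle of the centre line of the top bar of the orange pull ring, 111 mm above the table with the pin seated, straight over the pin. The ring is fixed on the pin, upright, a rounded rectangle square to the arm: its opening, 64 mm wide and 45 mm high, faces along the arm. Underside of the top bar 5 mm below this point, top of the ring 8.5 mm above it, bars 15 mm deep along the arm
- ring_front: front face of the ring (towards the robot), part of the ring; origin on the pin's axis, at the table's height when the pin is seated
- ring_back: back face of the ring (towards the pivot), part of the ring; same origin
- ring_rim: outer edge of the ring, part of the ring; same origin
- green_marker: green disc, 18 mm across, 4 mm thick, fixed on the base in front of one of the two holes next to the middle one, 160 mm from the pivot: the pointer stands over it when the arm is in that hole. Origin in the centre of its underside
- blue_marker: blue disc of the same size in front of the other neighbouring hole: not wanted
- objective_10x: loose white and black microscope objective, 25 mm across, 36 mm tall, standing on the base behind the arm; leave alone. Origin at the centre of its foot
- objective_40x: loose white and black microscope objective, 28 mm across, 45 mm tall, standing on the base behind the arm; leave alone. Origin at the centre of its foot
- filter_cube: loose black filter cube, 46 x 38 x 36 mm, on the table in front of the base, to the left; leave alone. Origin at the centre of its underside
- immersion_oil: loose brown dropper bottle, 28 mm across, 75 mm tall, on the table; leave alone. Origin at the centre of its foot
- well_plate: loose well plate, 86 x 128 x 19 mm, on the table; leave alone. Origin at the centre of its underside
- ring_inner: the inner bar of the ring, 10 mm thick, on which the lifting finger bears; origin on the pin's axis, at table height when the pin is seated. A fingertip slanted 30 to 45 degrees from upright, pointing along the arm towards the pivot, goes through the opening and lifts the top bar; below the opening the pin's barrel and the ring's lower bar reach 61 mm above the table

How it is judged:
On the way, in this order (a step that is already met when the one before it is completed fails the run):
1. the pin is lifted clear of the middle hole (value of joint index_pin above 0.0095 m), for 0.1 s.
2. the arm points at the green marker and the pin is seated in that hole (horizontal distance between pointer_tip and green_marker below 0.01 m and value of joint index_pin below 0.002 m), for 0.2 s.
At the end, for the whole second after the job is handed in: The arm rests with its pointer within 10 mm (seen from above) of the green marker and the spring pin is down in that hole to within 2 mm of its bottom position (all of step 2 and velocity of joint swing_arm between -0.05 and 0.05 rad/s); the robot touches nothing.
It fails at once if the ring is pinched between the fingers, front to back (contact force between the fingers and ring_front above 1 N and contact force between the fingers and ring_back above 1 N).
It fails at once if a bar of the ring is pinched between the fingers, inside to outside (contact force between the fingers and ring_inner above 1.5 N and contact force between the fingers and ring_rim above 1.5 N).
It fails at once if a loose thing nearby is pushed or lifted more than 25 mm from its place (distance of any of objective_10x, objective_40x, filter_cube, immersion_oil, well_plate from where it was at the start of the episode above 0.025 m).
It also fails if it takes over 48 s, if anything falls off the work surface, if the arm or the gripper's body presses on something with over 40 N, if the wrist force passes 120 N, or if a joint passes its speed limit or range.

ROBOT

A 7-joint arm with a two-finger parallel gripper is mounted at the origin on a cart in front of the work surface, level with it; the furniture and walls round the work are solid. World frame = base frame: x ahead of the robot, y to its left, z up, the work surface at z = 0. Lengths are in m, angles in rad, forces in N, time in s.
With the tool pointing down it reaches from about 0.425 to 0.95 m from the base axis. Payload 4.7 kg.
Tool frame: the origin (TCP) lies between the finger pads; the fingertips stand 14 mm ahead of it and the grasp point (between the pads) lies 5 mm behind it; z points along the fingers, y is the line along which they close (so a half turn about z gives the same grasp; the last joint's range is limited). The gripper opens to 85 mm and grips with 20 to 120 N. Pads are 22 mm wide; open, the fingers measure 114 mm over their backs; the gripper's body (76 mm by 85 mm) begins 54 mm behind the grasp point. The pads swing forward as they close: fully open they stand 13 mm farther back than shut.
Start: joints at [1.212, 0.469, -0.049, 1.532, 0.024, 1.141, -0.082], TCP at [0.219, -0.639, 0.245] pointing down, gripper open.
Joint ranges: [-2.59, 2.59], [-0.33, 1.99], [-1.39, 1.29], [0.1, 2.45], [-1.04, 4.18], [0.21, 1.99], [-2.66, 2.66]. Speed limits (rad/s): [2.57, 2.57, 3.14, 3.14, 3.14, 3.14, 3.14].

INTERFACE

Orientations are given as a unit quaternion [w, x, y, z].
In Python, from plant import * gives the robot as it stands. Calls block until the motion is done:
- movep(position, orientation): joint-space move of the TCP to a pose.
- move_linear(position, velocity=0.15, ori=None): straight line of the TCP; ori=None keeps the orientation; velocity is the mean speed in m/s.
- goto_joints(angles): joint-space move.
- gripper_to(opening, newtons=None): finger opening in m; newtons is the grip in N (None keeps the last); returns when the fingers have stopped.
- dwell(seconds).
- solve_ik(position, orientation): joint angles nearest the present ones, or None.
- sense(): the state.
- grab_frame(name): name is "scene" or "top"; returns (picture, depth): 420x560x3 uint8, red, green, blue; 420x560 float32, m along the optical axis (not along the pixel's ray), 0 where there is no reading.
- camera_params(name): a dict with "intrinsics" (3x3 intrinsics, pixels), "R" (3x3) and "t" (3): a world point X has camera coordinates R X + t. Camera axes: x right, y down, z forward; pixel columns grow to the right and rows downward; lengths in m; the calibration is good to about 2 mm. A picture is of the moment at which its call begins. camera_params takes no time and is no camera call.
A pose or a line that the arm cannot do raises MotionError and nothing moves.
- sign_off(): hands the job in; it is judged then, once.
The state is a dict: "clock": time; "joint_positions": joint angles; "joint_velocities": joint speeds; "tau": joint torques, N m; "tcp_pos": TCP position; "eef_rot": TCP orientation; "contact_force": force on the tool from outside, world axes, zero at the start; "torque": the same for the moment, N m; "finger_gap": finger opening in m; "gripper_force": force on a finger pad.
Only numpy, scipy, OpenCV 4.12 (cv2) and the standard library are available. Lean on these libraries where they do the work, as an engineer would, in place of code of your own. Each camera call takes 0.05 s, during which the arm holds its last target. There are 200 camera calls.

## Working session

There is one attempt and no reset: what is moved stays moved. The work goes in short steps, each a Python script; the robot and the scene stay as the last script left them, time stands still between calls to the robot, and variables do not carry over. Pictures are saved under pics/ and viewed, at most 10 in all, crops included, and the job is handed in when it is done.

```bash
mkdir -p pics; cat > h.py <<'E'
from plant import *
import numpy as np, cv2
def shot(name,f):
    p,d=grab_frame(name); cv2.imwrite('pics/'+f+'.png',p[:,:,::-1]); np.save(f+'.npy',d); return p,d
def px(name,d,u,v):
    c=camera_params(name);K=np.array(c["intrinsics"]);z=d[v,u]
    X=np.linalg.inv(K)@[u,v,1]*z
    return np.array(c["R"]).T@(X-np.array(c["t"]))
E
python3 - <<'E'
from h import *
shot('scene','s0');shot('top','t0')
s=sense();print(s['clock'],s['tcp_pos'],s['eef_rot'],s['finger_gap'])
E
```

```text
0.1 [ 0.21845219 -0.63814235  0.2443392 ] [-8.74159224e-04  9.86430199e-01  1.64178772e-01 -1.71139888e-04] 0.08581990525187216
```

View pics/s0.png

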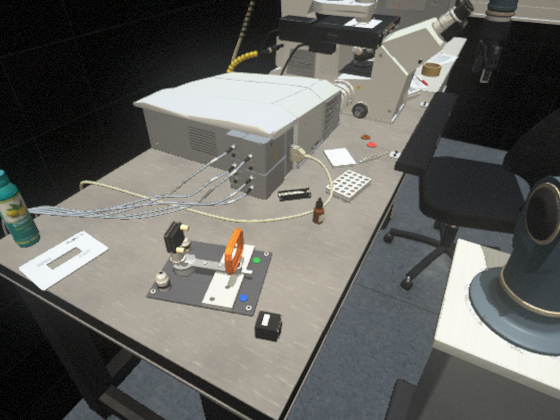

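View pics/t0.png

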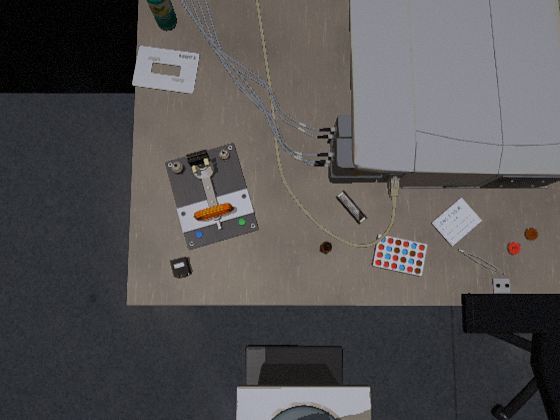

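The scene and top views show the base at top (210,195), the orange ring at (212,212), green marker at (242,222), blue at (198,234) and the filter cube at (180,267). Next I turn these into world positions.

```bash
python3 - <<'E'
from h import *
d=np.load('t0.npy');p=cv2.imread('pics/t0.png')
for n,u,v in [('green',242,222),('blue',198,234),('ring',212,212),('pointer',220,226),('mirror',200,157),('arm',209,185),('cube',180,267),('obj',177,167),('obj',224,154),('oil',326,247)]:
    print(n,u,v,px('top',d,u,v).round(4))
h=cv2.cvtColor(p,cv2.COLOR_BGR2HSV)
def cen(m,name):
    v,u=np.nonzero(m); P=np.array([px('top',d,a,b) for a,b in zip(u,v) ]);print(name,len(u),P.mean(0).round(4),P.min(0).round(3),P.max(0).round(3));return P
W=np.zeros(h.shape[:2],bool);W[140:255,160:262]=1
H,S,V=h[...,0],h[...,1],h[...,2]
cen(W&(H>45)&(H<80)&(S>150)&(V>60),'green');cen(W&(H>100)&(H<130)&(S>150)&(V>60),'blue')
P=cen(W&(H>3)&(H<22)&(S>170)&(V>80),'ring')
T=P[P[:,2]>.108];print(len(T),T.mean(0),np.linalg.svd(T[:,:2]-T[:,:2].mean(0))[2][0], T.min(0),T.max(0))
c=p[140:290,150:270];cv2.imwrite('pics/c0.png',cv2.resize(c,None,fx=4.9,fy=4,interpolation=cv2.INTER_CUBIC)[:600])
E
```

```text
green 242 222 [0.5446 0.1503 0.0053]
blue 198 234 [0.5147 0.2584 0.0052]
ring 212 212 [0.5539 0.2116 0.1144]
pointer 220 226 [0.5317 0.2019 0.0301]
mirror 200 157 [0.6794 0.2401 0.1246]
arm 209 185 [0.6316 0.2297 0.0357]
cube 180 267 [0.4323 0.2945 0.0394]
obj 177 167 [0.6736 0.3066 0.0476]
obj 224 154 [0.708  0.1938 0.0402]
oil 326 247 [ 0.478  -0.0506  0.0697]
green 32 [0.5452 0.1512 0.0099] [0.539 0.145 0.005] [0.552 0.157 0.016]
blue 35 [0.5144 0.2563 0.0101] [0.507 0.25  0.004] [0.522 0.263 0.014]
ring 334 [0.5561 0.2103 0.1063] [0.382 0.065 0.051] [0.573 0.253 1.318]
223 [0.55599405 0.21079425 0.12756261] [0.24747283 0.96889483] [0.38160889 0.06538443 0.10874078] [0.57297919 0.25060022 1.31822664]
```

View pics/c0.png

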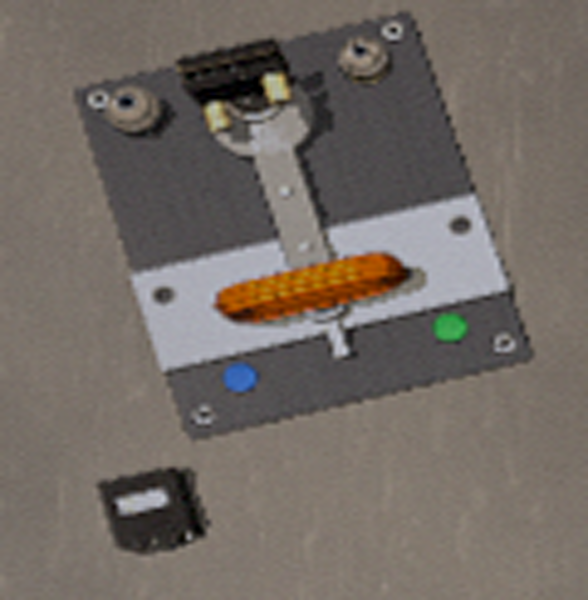

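The crop confirms green on the right (robot's right, −y) of the ring and blue on the left; marker spacing of 110 mm matches the expected 109 mm. Now approach: shut fingers, slanted 42°, staying at short radius to clear the instrument.

```bash
cat >> h.py <<'E'
from scipy.spatial.transform import Rotation as Rn
G=np.array([.545,.151]);B=np.array([.5145,.257])
e=(G-B)/np.linalg.norm(G-B); AX=np.array([-e[1],e[0]]); TH=np.arctan2(AX[1],AX[0])
PIV=(G+B)/2+.16*np.cos(.349)*AX
SL=np.radians(42)
def quat(th,flip,s=SL):
    ax=np.array([np.cos(th),np.sin(th),0]);z=np.sin(s)*ax-np.cos(s)*np.array([0,0,1])
    y=flip*np.array([-ax[1],ax[0],0]);q=Rn.from_matrix(np.c_[np.cross(y,z),y,z]).as_quat()
    return [q[3],q[0],q[1],q[2]]
def tcp(q,r,z,L,s=SL):
    """tool pose for arm turn q: upper finger face passes through point (r from pin axis, height z), tip L beyond it"""
    th=TH+q;ax=np.array([np.cos(th),np.sin(th)])
    a=np.array([np.sin(s),-np.cos(s)]);n=np.array([np.cos(s),np.sin(s)])
    p=np.array([r,z])+(L-.014)*a-.011*n
    return np.r_[PIV+ax*(p[0]-.12),p[1]]
E
python3 - <<'E'
from h import *
print(TH,PIV)
P=tcp(0,-.0075,.106-.013,.018); pre=tcp(0,-.0775,.093,.018)
print(P,pre)
for f in (1,-1):
  for q in (0,.349):
    print(f,q,solve_ik(tcp(q,-.0075,.12,.018),quat(TH+q,f)))
f=-1
gripper_to(0.0,20)
down=sense()['eef_rot']
movep([.25,-.4,.35],down); movep([.42,-.1,.35],down)
for f in (-1,1):
  try: movep(pre+[-.03,0,.12],quat(TH,f));print('flip',f);break
  except Exception as x: print(f,x)
s=sense();print(s['clock'],s['joint_positions'],s['tcp_pos'],s['finger_gap'])
E
```

```text
0.28016765185106596 [0.67424197 0.24557552]
[0.54642961 0.20879932 0.08266698] [0.47915898 0.18944315 0.08266698]
1 0 [ 0.41235737  0.69705283 -1.1738776   2.31171458  2.0312754   0.79416885
 -0.38620345]
1 0.349 [ 0.67360694  0.71593095 -1.15733441  2.26611472  2.13774846  0.37609523
  0.0218891 ]
-1 0 [-0.154656    0.40372242 -0.42258528  2.33785599  2.35121424  0.42609474
  2.22490969]
-1 0.349 [ 0.42410232  0.51981779 -0.79167433  2.2763525   2.85922298  0.21147883
  2.32973979]
-1 the arm cannot take that pose within its joint ranges
flip 1
4.7333 [ 0.56605462  0.14194097 -1.21290774  2.42820147  1.74502748  0.34836954
 -0.37209245] [0.45019765 0.18863144 0.20313063] -2.8989259358042146e-05
```

```bash
python3 - <<'E'
from h import *
pre=tcp(0,-.0625,.093,.018)
move_linear(pre+[0,0,.03],.12);move_linear(pre,.1)
s=sense();print(s['clock'],s['joint_positions'],s['tcp_pos'],s['contact_force'])
p,d=shot('scene','s1');q,e=shot('top','t1')
a=cv2.resize(p[200:340,140:300],(640,560),interpolation=cv2.INTER_CUBIC)[:,:,::-1]
b=cv2.resize(q[140:290,160:260],(380,560),interpolation=cv2.INTER_CUBIC)[:,:,::-1]
cv2.imwrite('pics/c1.png',cv2.resize(np.hstack([a,b]),(800,440)))
E
```

```text
6.1667 [ 0.34743301  0.66818413 -1.10168925  2.44087139  2.16618816  0.83191734
 -0.60218226] [0.49356582 0.19374174 0.08309923] [-0.11152029 -0.48111393 -0.22659757]
```

View pics/c1.png

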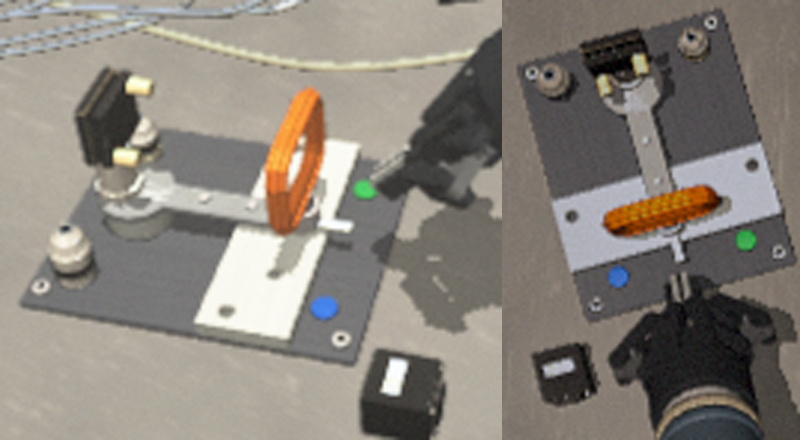

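The fingertips are lined up with the arm (top inset: tip at (680,275), pointer at (680,250)), in front of the ring. Entering the opening, then raising with force watch.

```bash
python3 - <<'E'
from h import *
F=lambda:np.array(sense()['contact_force'])
f0=F()
for r in (-.04,-.025,-.0145,-.0075):
    move_linear(tcp(0,r,.093,.018),.06); f=F()-f0; print(r,f.round(2))
    if np.linalg.norm(f)>4: print('contact');break
else:
    for k in range(1,13):
        z=.093+.002*k; move_linear(tcp(0,-.0075,z,.018),.02); f=F()-f0; print(round(z,3),f.round(2))
        if f[2]<-2.5: break
s=sense();print(s['clock'],s['tcp_pos'])
p,d=shot('scene','s2');q,e=shot('top','t2')
a=cv2.resize(p[200:340,140:300],(640,560),interpolation=cv2.INTER_CUBIC)[:,:,::-1]
b=cv2.resize(q[140:290,160:260],(380,560),interpolation=cv2.INTER_CUBIC)[:,:,::-1]
cv2.imwrite('pics/c2.png',cv2.resize(np.hstack([a,b]),(800,440)))
E
```

```text
-0.04 [-0.71 -1.13  0.13]
-0.025 [ 0.07 -0.5  -0.38]
-0.0145 [ 0.04  0.28 -0.16]
-0.0075 [ 0.7  -0.27 -0.68]
0.095 [-0.39  0.07 -0.07]
0.097 [ 0.88  0.68 -0.18]
0.099 [-0.44  0.09  0.26]
0.101 [ 0.82 -0.09 -0.79]
0.103 [ 0.76 -0.75 -0.25]
0.105 [ 0.93 -0.17 -0.51]
0.107 [-0.73 -0.04  0.3 ]
0.109 [ 0.38  0.33 -0.24]
0.111 [-1.75 -0.68 -0.88]
0.113 [-2.28 -0.78 -4.02]
10.2833 [0.54562093 0.20843469 0.10196743]
```

View pics/c2.png

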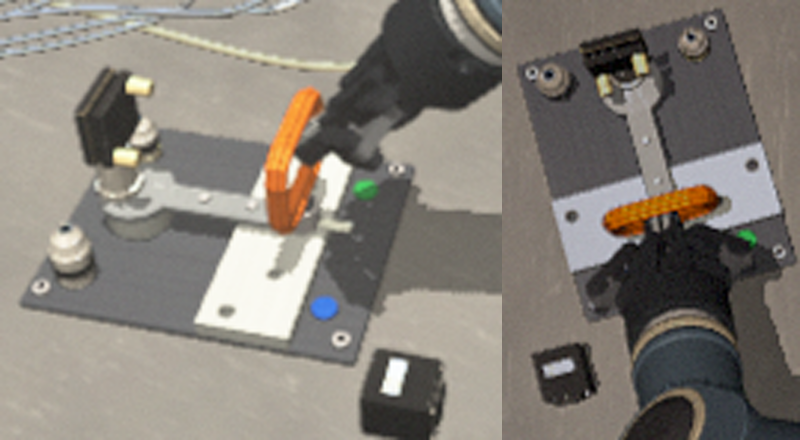

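Contact is felt at about 112 mm with the tip under the top bar (scene inset (310,150)). I slide 7 mm deeper along the finger axis and lift.

```bash
python3 - <<'E'
from h import *
F=lambda:np.array(sense()['contact_force'])
move_linear(tcp(0,-.0075,.111,.025),.03);print(F().round(2))
for z in (.116,.120,.124,.127):
    move_linear(tcp(0,-.0075,z,.025),.03); print(z,F().round(2))
dwell(.15)
s=sense();print(s['clock'],s['tcp_pos'],s['joint_positions'])
p,d=shot('scene','s3')
for n in ('s2','s3'):
    D=np.load(n+'.npy');I=cv2.cvtColor(cv2.imread('pics/%s.png'%n),cv2.COLOR_BGR2HSV)
    m=(I[...,0]>3)&(I[...,0]<20)&(I[...,1]>170)&(I[...,2]>80);m[:200]=0;m[290:]=0;m[:,:200]=0;m[:,270:]=0
    v,u=np.nonzero(m);P=np.array([px('scene',D,a,b) for a,b in zip(u,v)]);P=P[(P[:,2]<.2)&(P[:,0]>.4)&(P[:,0]<.7)];print(n,len(P),np.percentile(P,[2,50,98],axis=0).round(4))
E
```

```text
[-2.33  0.22 -4.46]
0.116 [-2.05 -1.02 -4.16]
0.12 [-1.93 -0.69 -4.84]
0.124 [-3.78 -0.58 -5.92]
0.127 [-4.32 -0.86 -6.47]
12.1 [0.55063738 0.21004643 0.11125443] [ 0.34540961  0.62264143 -1.06432733  2.30392394  2.0508374   0.70410138
 -0.44708313]
s2 379 [[0.5395 0.1769 0.0552]
 [0.5507 0.2259 0.108 ]
 [0.5652 0.2538 0.1197]]
s3 376 [[0.5395 0.1786 0.0692]
 [0.5506 0.2266 0.1225]
 [0.5659 0.2541 0.1348]]
```

Ring rose 14.5 mm with the expected spring force. Now swing along the arc.

```bash
cat >> h.py <<'E'
def ringang(n):
    """arm turn from orange pixels in a scene frame"""
    D=np.load(n+'.npy');I=cv2.cvtColor(cv2.imread('pics/%s.png'%n),cv2.COLOR_BGR2HSV)
    m=(I[...,0]>3)&(I[...,0]<20)&(I[...,1]>170)&(I[...,2]>80);m[:200]=0;m[290:]=0;m[:,:190]=0;m[:,290:]=0
    v,u=np.nonzero(m);P=np.array([px('scene',D,a,b) for a,b in zip(u,v)]);P=P[(P[:,2]<.2)&(P[:,0]>.4)&(P[:,0]<.7)]
    top=P[P[:,2]>P[:,2].max()-.02]
    l=top[np.argmax(top[:,1])],top[np.argmin(top[:,1])]
    mid=(l[0]+l[1])[:2]/2; w=PIV-mid
    dd=np.linalg.svd(top[:,:2]-top[:,:2].mean(0))[2][0];dd=dd*np.sign(dd[1])
    print(n,len(P),'mid',mid.round(4),'ang',round(np.arctan2(w[1],w[0])-TH,3),'dir',round(np.arctan2(-dd[0],dd[1])-TH,3),'zmax',np.percentile(P[:,2],98).round(4))
E
python3 - <<'E'
from h import *
ringang('s2');ringang('s3')
for q in np.linspace(0,.349,8)[1:]:
    move_linear(tcp(q,-.0075,.127,.025),.05,quat(TH+q,1)); print(round(q,3),sense()['contact_force'])
dwell(.2)
s=sense();print(s['clock'],s['tcp_pos'],s['joint_positions'])
p,d=shot('scene','s4');ringang('s4');q,e=shot('top','t4')
a=cv2.resize(p[200:340,140:300],(640,560),interpolation=cv2.INTER_CUBIC)[:,:,::-1]
b=cv2.resize(q[140:290,160:260],(380,560),interpolation=cv2.INTER_CUBIC)[:,:,::-1]
cv2.imwrite('pics/c4.png',cv2.resize(np.hstack([a,b]),(800,440)))
E
```

```text
s2 379 mid [0.5578 0.2124] ang -0.002 dir -0.019 zmax 0.1197
s3 376 mid [0.5545 0.2141] ang -0.023 dir -0.019 zmax 0.1348
0.05 [-5.47894477 -1.80840812 -7.33926554]
0.1 [-4.43278562 -2.45587848 -6.14914948]
0.15 [-5.04905944 -3.42707691 -6.57862495]
0.199 [-4.67969699 -2.49097309 -5.53843518]
0.249 [-4.10142014 -2.83990835 -7.40309469]
0.299 [-3.78499893 -2.84910988 -6.88450225]
0.349 [-4.51654315 -2.50478403 -7.18664577]
14.275 [0.57100619 0.16906852 0.11120781] [ 0.59133581  0.63381388 -1.03266359  2.25942333  2.29128247  0.29270543
 -0.17782526]
s4 253 mid [0.5731 0.1734] ang 0.34 dir 0.356 zmax 0.1342
```

View pics/c4.png

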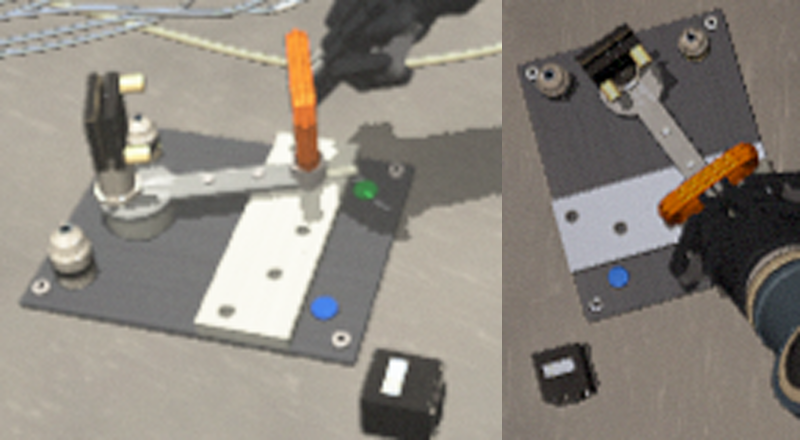

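The arm followed: the ring is over the green-side hole, at roughly +0.345 rad. Lowering with force watch.

```bash
python3 - <<'E'
from h import *
q=.349
for z in (.123,.120,.118,.116,.114,.112,.109):
    move_linear(tcp(q,-.0075,z,.025),.03); print(z,np.round(sense()['contact_force'],2))
dwell(.2);shot('scene','s5');ringang('s5');print(sense()['clock'])
E
```

```text
0.123 [-4.24 -3.98 -6.34]
0.12 [-5.28 -3.57 -4.82]
0.118 [-4.71 -3.78 -4.65]
0.116 [-5.   -5.52 -3.65]
0.114 [-5.29 -3.74 -4.41]
0.112 [-5.79 -3.94 -4.08]
0.109 [-1.99 -1.75 -4.  ]
s5 241 mid [0.5725 0.1741] ang 0.332 dir 0.369 zmax 0.1188
16.4083
```

Ring top is at 118.8 mm, so the pin has dropped in. Freeing the finger and backing out.

```bash
python3 - <<'E'
from h import *
q=.349
for z in (.106,.102,.098):
    move_linear(tcp(q,-.0075,z,.022),.04); print(z,np.round(sense()['contact_force'],2))
dwell(.2);shot('scene','s6');ringang('s6')
for r in (-.02,-.04,-.07):
    move_linear(tcp(q,r,.098,.020),.06); print(r,np.round(sense()['contact_force'],2))
p=tcp(q,-.085,.098,.020); 
move_linear(p+[0,0,.06],.1)
dwell(.3)
p,d=shot('scene','s7');ringang('s7');qq,e=shot('top','t7');print(sense()['clock'],np.round(sense()['contact_force'],2))
a=cv2.resize(p[200:340,140:300],(640,560),interpolation=cv2.INTER_CUBIC)[:,:,::-1]
b=cv2.resize(qq[140:290,160:260],(380,560),interpolation=cv2.INTER_CUBIC)[:,:,::-1]
cv2.imwrite('pics/c7.png',cv2.resize(np.hstack([a,b]),(800,440)))
E
```

```text
0.106 [0.84 0.   0.03]
0.102 [-0.22  0.03 -0.04]
0.098 [-0.47 -0.27 -0.12]
s6 243 mid [0.5739 0.1757] ang 0.328 dir 0.369 zmax 0.1189
-0.02 [-0.18 -0.37  0.45]
-0.04 [ 0.04  0.35 -0.27]
-0.07 [0.31 0.36 0.59]
s7 212 mid [0.5737 0.1761] ang 0.325 dir 0.358 zmax 0.1196
20.0917 [ 0.27 -0.32  0.24]
```

View pics/c7.png

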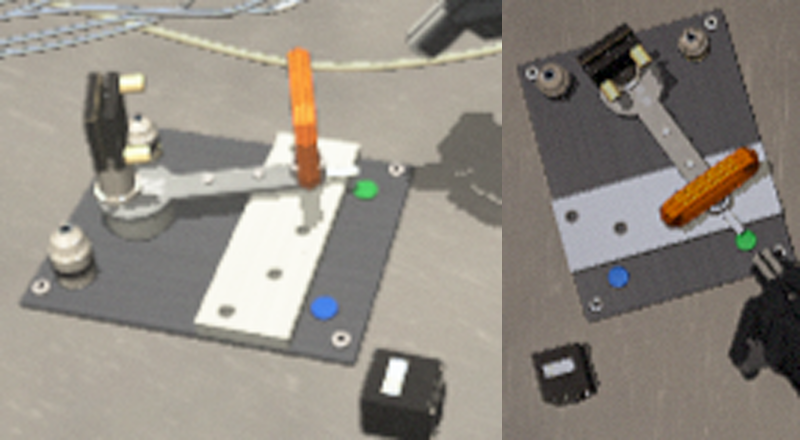

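The pointer stands at the green disc (top inset (742,240)), the fingers are clear, and nothing else moved. I compare the ring height with the first frame and hand in.

```bash
python3 - <<'E'
from h import *
ringang('s0');ringang('s1')
shot('scene','s8');ringang('s8')
print(sign_off())
E
```

```text
s0 434 mid [0.555  0.2131] ang -0.015 dir -0.017 zmax 0.119
s1 438 mid [0.5586 0.2132] ang -0.007 dir -0.013 zmax 0.1187
s8 218 mid [0.5731 0.1751] ang 0.329 dir 0.365 zmax 0.1193
the job is handed in; nothing more can be done
None
```

I lifted the pin, swung the arm to the green-side hole and let the pin drop in: the ring top reads 119.3 mm, against 119.0 mm at the start. The fingers are clear, the loose things in the last close-up look unmoved, and the job was handed in after about 20 s with no verdict shown.

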